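# Check two earth test points with the probe

### The arm

A 6-joint arm with a two-finger parallel gripper is mounted at the origin on a cart in front of the work surface, level with it; the furniture and walls round the work are solid. World frame = base frame: x ahead of the robot, y to its left, z up, the work surface at z = 0. Lengths are in m, angles in rad, forces in N, time in s.
With the tool pointing down it reaches from about 0.3 to 0.75 m from the base axis. Payload 8.5 kg.
Tool frame: the origin (TCP) lies on the centre line of the jaws, within the pads' length; the fingertips stand 19 mm ahead of it and the grasp point (between the pads) is the TCP; z points along the fingers, y is the direction in which the jaws open and shut (so a half turn about z gives the same grasp; the last joint's range is limited). The gripper opens to 85 mm and grips with 20 to 120 N. Pads are 22 mm wide; open, the fingers measure 114 mm over their backs; the gripper's body (76 mm by 85 mm) begins 54 mm behind the grasp point. The pads swing forward as they close: fully open they stand 13 mm farther back than shut.
Start: joints at [0.924, 0.381, 1.297, -0, 1.464, -0.215], TCP at [0.23, 0.5, 0.225] pointing down, gripper open.
Joint ranges: [-3.11, 3.11], [-0.89, 2.33], [0.22, 2.48], [-1.42, 4.56], [0.17, 2.85], [-2.88, 2.88]. Speed limits (rad/s): [2.39, 2.39, 3.14, 3.14, 3.14, 3.14].

### API

Orientations are given as a unit quaternion [x, y, z, w].
In Python, from plant import robot, snapshot gives the robot as it stands.
- The arm moves only by the tool carry_out, never from a script. Its argument "steps" is text: rows parted by semicolons, each of 4 numbers parted by spaces: the shift along the tool's x, y, z in mm, then the turn about the tool's z in degrees. In form: dx dy dz twist; .... A call has 1 to 5 rows; each row is the pose to reach, as a shift and turn from the pose commanded when the call began, along the tool's axes at that moment; what a row does not reach only later rows make up. A row lasts 1/12 s, in which the tool goes at most 41.7 mm and 7.16 degrees, less where a joint would pass 70% of its speed; a pose out of reach is approached as far as the arm can. A call with a gripper value outside its range is refused whole. "gripper" is the opening, from -1 (shut) to 1 (fully open), set as the call begins (left out, the last holds). The fingers move at their own pace and stop on an object; "force" is the grip in N (left out, the last holds). Time passes only in rows, so rows that repeat a pose let the fingers close. It gives the time, the measured TCP pose, the force and the opening at its end, in the units of the state.
- robot.get_state(): the state, without advancing time (a new reading comes with each control period).
- snapshot(name): name is "scene" or "top" or "wrist"; returns a dict with "img" (420x560x3 uint8, red, green, blue), "intrinsics" (3x3 intrinsics, pixels), "rvec" (rotation vector, rad) and "tvec" (3), from world to camera coordinates, as OpenCV has them. Camera axes: x right, y down, z forward; pixel columns grow to the right and rows downward; lengths in m; the calibration is good to about 2 mm. A picture is of the moment at which its call begins. There is no depth.
- robot.hand_in(): hands the job in, once; it reports no verdict.
The state is a dict: "time_s": time; "q": joint angles; "joint_velocities": joint speeds; "effort": joint torques, N m; "ee_pos": TCP position; "tcp_rot": TCP orientation; "wrist_force": force on the tool from outside, world axes, zero at the start; "moment": the same for the moment, N m; "width": finger opening in m.
Only numpy, scipy, OpenCV 4.12 (cv2) and the standard library are available. Lean on these libraries where they do the work, as an engineer would, in place of code of your own. Each camera call takes 0.05 s, during which the arm holds its last target.

### The job

Check the filling line's earth bonding: take the orange test probe out of its stand and touch its tip lightly onto the steel button of the red test point, then onto that of the blue one, resting there for about half a second each time. Do not touch the white and green points with the probe, and finally put the probe back in its stand, upright and fully down, and let it go.

Things in the scene. Friction and masses are not known exactly. Their poses are not given: they have to be found in the camera images.
- probe_grip (a point): Centre of the probe's round orange handle, where to grip it: handle 20 mm in diameter and 72 mm long (36 mm above and below this point), along z. The tip is 98 mm below this point along the probe's axis.
- probe: Cordless test probe, 136 mm long, 40 to 85 g, round about its z axis. Origin: the end of its pointed brass tip (6 mm diameter); z runs from the tip up to the handle. Brass nose: 6 mm diameter up to 14 mm from the tip, widening to 18 mm at 36 mm, 18 mm up to 58 mm; then a black flange, 40 mm diameter, 58 to 62 mm from the tip; the orange handle from 62 to 134 mm. At the start it hangs upright in the stand by its flange.
- stand: Fixed probe stand: dark steel foot 90 x 90 x 10 mm with an upright grey tube in its middle, 44 mm outside and 30 mm inside diameter, rim 72 mm above the bench. Origin: centre of the underside of the foot, on the bench, on the tube's axis; z up. With the probe's flange resting on the rim, its tip is 14 mm above this origin.
- red_point: Test point to touch first: red round plastic housing, 44 mm diameter, with a flat steel contact button, 30 mm diameter, standing 8 mm out of its top. Origin: centre of the steel button's top face when not pressed (34 mm above the bench top); z up. The button is sprung: it starts to move at about 1 N and sinks 6 mm to its stop at about 4 N. It is one of four such points in a row, 52 mm apart, on a fixed grey strip 100 x 250 x 14 mm; the colours' order along the row varies.
- blue_point: Test point to touch second: blue round plastic housing, 44 mm diameter, with a flat steel contact button, 30 mm diameter, standing 8 mm out of its top. Origin: centre of the steel button's top face when not pressed (34 mm above the bench top); z up. The button is sprung: it starts to move at about 1 N and sinks 6 mm to its stop at about 4 N. It is one of four such points in a row, 52 mm apart, on a fixed grey strip 100 x 250 x 14 mm; the colours' order along the row varies.
- white_point: Test point not to touch: white round plastic housing, 44 mm diameter, with a flat steel contact button, 30 mm diameter, standing 8 mm out of its top. Origin: centre of the steel button's top face when not pressed (34 mm above the bench top); z up. The button is sprung: it starts to move at about 1 N and sinks 6 mm to its stop at about 4 N. It is one of four such points in a row, 52 mm apart, on a fixed grey strip 100 x 250 x 14 mm; the colours' order along the row varies.
- green_point: Test point not to touch: green round plastic housing, 44 mm diameter, with a flat steel contact button, 30 mm diameter, standing 8 mm out of its top. Origin: centre of the steel button's top face when not pressed (34 mm above the bench top); z up. The button is sprung: it starts to move at about 1 N and sinks 6 mm to its stop at about 4 N. It is one of four such points in a row, 52 mm apart, on a fixed grey strip 100 x 250 x 14 mm; the colours' order along the row varies.
There are look-alikes about, which are no part of the job. What is shaped like the probe but turquoise is not meant.

How it is judged:
By the outcome, as a careful person would: the job done as asked, in the order asked, and still so for the second after the job is handed in, with the robot touching nothing.
It also fails if it takes over 46 s, if anything falls off the work surface, if the arm or the gripper's body presses on something with over 40 N, if the wrist force passes 120 N, or if a joint passes its speed limit or range.

## Working session

There is one attempt and no reset: what is moved stays moved. The work goes in short steps, Python scripts to look and compute and a tool call to move; the robot and the scene stay as the last step left them, time stands still between calls to the robot, and variables do not carry over. Pictures are saved under pics/ and viewed, and the job is handed in when it is done.

Besides the shell and the picture viewer there is one more tool, called after "Request:" as a command line: name --argument value ..., lists and objects as JSON in quotes. carry_out: Moves the arm, as the interface text tells. Its arguments: {"type":"object","properties":{"steps":{"type":"string"},"gripper":{"type":"number"},"force":{"type":"number"}},"required":["steps"]}

```bash
mkdir -p pics; ls
cat > h.py <<'E'
import numpy as np,cv2
from plant import robot,snapshot
def take(name,fn):
    s=snapshot(name); cv2.imwrite('pics/'+fn+'.png',cv2.cvtColor(s['img'],cv2.COLOR_RGB2BGR))
    np.savez('pics/'+fn+'.npz',**{k:np.array(v) for k,v in s.items()}); return s
def load(fn): return dict(np.load('pics/'+fn+'.npz'))
def ray(s,px):
    R=cv2.Rodrigues(np.array(s['rvec'],float))[0]; t=np.array(s['tvec'],float).ravel()
    d=R.T@np.linalg.inv(np.array(s['intrinsics']))@np.array([px[0],px[1],1.]); return -R.T@t,d
def atz(s,px,z):
    c,d=ray(s,px); return c+d*(z-c[2])/d[2]
def proj(s,P):
    p,_=cv2.projectPoints(np.array(P,float).reshape(-1,3),np.array(s['rvec'],float),np.array(s['tvec'],float),np.array(s['intrinsics'],float),None); return p.reshape(-1,2)
E
python3 - <<'E'
from h import *
for n in ('scene','top','wrist'): s=take(n,n+'0')
st=robot.get_state(); print(st)
E
```

```text
pics
{'time_s': 0.15, 'q': array([ 9.23704981e-01,  3.81064858e-01,  1.29802717e+00, -2.80693004e-05,
        1.46362159e+00, -2.15276115e-01]), 'joint_velocities': array([-2.17723629e-03,  4.71482753e-05, -2.83116926e-03, -3.74397423e-04,
       -6.68001175e-04,  7.06830301e-04]), 'effort': array([ 2.41637390e-03, -4.48623276e+01, -2.31342995e+01, -1.75479386e-04,
        3.82341037e-03,  1.62888830e-05]), 'ee_pos': array([0.23004151, 0.49932816, 0.224661  ]), 'tcp_rot': array([ 2.14232551e-01,  9.76782524e-01, -5.15013170e-04, -2.21575062e-04]), 'wrist_force': array([0.56716947, 0.99815707, 0.37595402]), 'moment': array([-0.02593021,  0.03113206,  0.05472784]), 'width': 0.08555006047846506}
```

View pics/scene0.png

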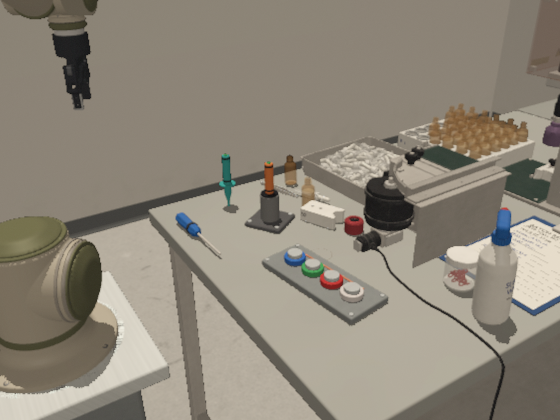

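View pics/top0.png

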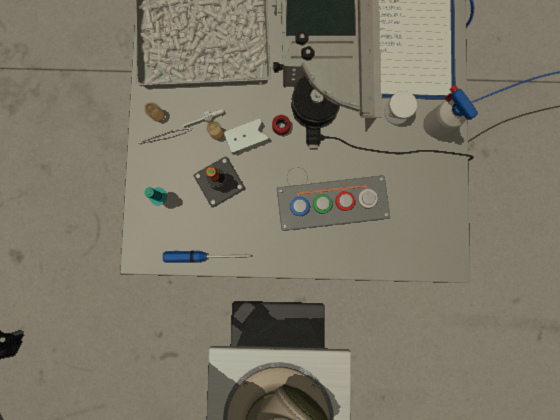

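View pics/wrist0.png

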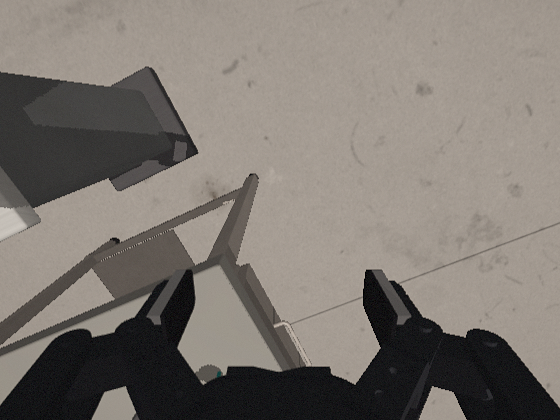

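The top view shows the orange probe in its stand at about (215,178) and a turquoise look-alike standing at (155,196). The test points run blue (300,206), green (322,204), red (345,201), white (368,198). I'll enlarge both areas to confirm.

Run:
```python
from h import *
s=load('top0'); im=s['img'][:,:,::-1]
a=cv2.resize(im[145:240,135:260],None,fx=6,fy=6,interpolation=cv2.INTER_CUBIC); cv2.imwrite('pics/c1.png',a)
a=cv2.resize(im[160:240,270:400],None,fx=6,fy=6,interpolation=cv2.INTER_CUBIC); cv2.imwrite('pics/c2.png',a)
s2=load('scene0'); im=s2['img'][:,:,::-1]
a=cv2.resize(im[140:320,200:400],None,fx=4,fy=3.3,interpolation=cv2.INTER_CUBIC); 
a=cv2.resize(im[140:320,200:400],None,fx=3.3,fy=3.3,interpolation=cv2.INTER_CUBIC); cv2.imwrite('pics/c3.png',a)
print(s['intrinsics'],ray(s,(280,210))[0],ray(s2,(280,210))[0])
for p in [(300,206),(322,204),(345,201),(368,198)]: print(atz(s,p,.034))
print(atz(s,(219,182),.01),atz(s,(212,173),.15))
```

```text
[[478.14054739   0.         276.34748607]
 [  0.         478.14054739 200.39055268]
 [  0.           0.           1.        ]] [0.37046367 0.01524799 1.10052533] [-0.03897373 -0.80974565  0.61975648]
[ 0.46912227 -0.0363765   0.034     ]
[ 0.47481444 -0.08557775  0.034     ]
[ 0.48281996 -0.13704621  0.034     ]
[ 0.49083659 -0.18858606  0.034     ]
[0.52228946 0.14991233 0.01      ] [0.52070606 0.14735433 0.15      ]
```

View pics/c1.png

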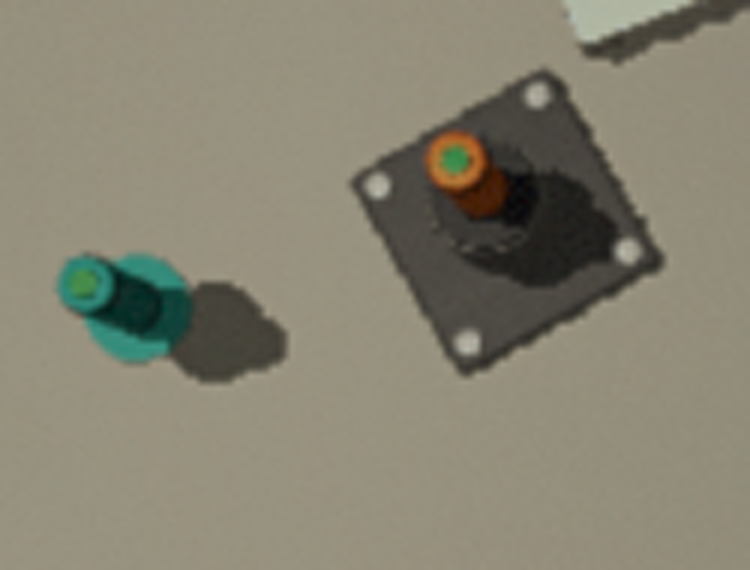

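View pics/c2.png

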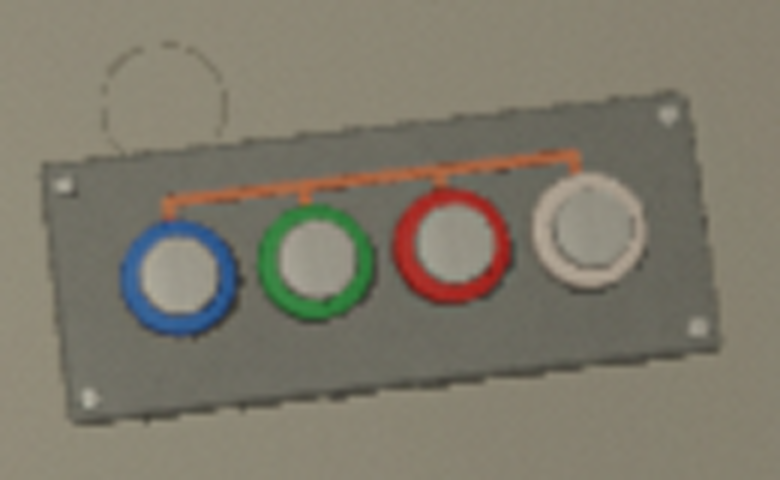

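View pics/c3.png

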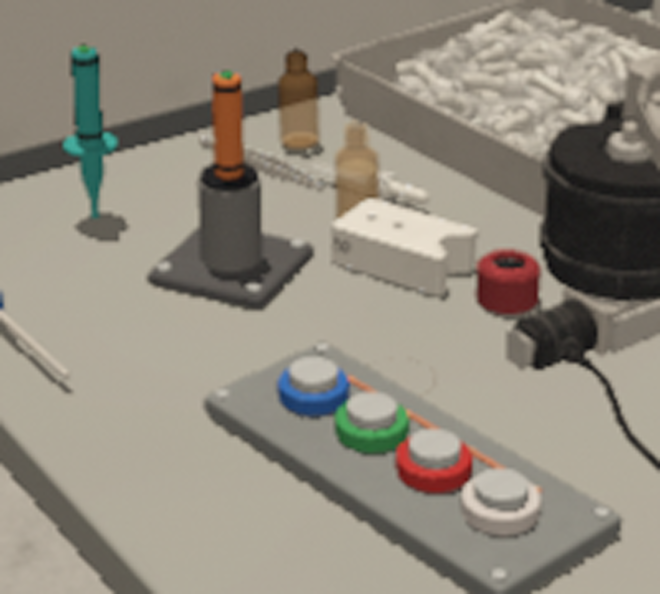

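The orange probe, in the grey tube on the dark foot, is the right one. The turquoise one at (155,196) stands free and isn't part of the job. The colour order is also clear, so next I'll measure precisely using both cameras.

Run:
```python
from h import *
t=load('top0'); s=load('scene0')
def tp(x,y,ox,oy,f): return ((x+.5)/f-.5+ox,(y+.5)/f-.5+oy)
T=[tp(*p,270,160,6) for p in [(180,275),(316,259),(455,244),(592,229)]]
S=[tp(*p,200,140,3.3) for p in [(316,370),(372,408),(434,444),(502,485)]]
for a,b in zip(T,S): print(atz(t,a,.034).round(4),atz(s,b,.034).round(4))
P=[atz(t,a,.034) for a in T]; print([np.linalg.norm(P[i+1]-P[i]).round(4) for i in range(3)])
c=[tp(*p,135,145,6) for p in [(537,95),(377,185),(468,343),(627,250)]]
Q=[atz(t,p,.011) for p in c]; print('stand',np.mean(Q,0),[np.linalg.norm(Q[i]-Q[i-1]).round(4) for i in range(4)])
print('yaw',np.degrees(np.arctan2(*(Q[0]-Q[1])[[1,0]])))
print('probe top',atz(t,tp(455,161,135,145,6),.150),atz(s,tp(227,76,200,140,3.3),.150))
print('turq', atz(t,tp(136,308,135,145,6),.06))
for p in [(470,150),(0,0)]: pass
```

```text
[ 0.4704 -0.0354  0.034 ] [ 0.472  -0.0386  0.034 ]
[ 0.4776 -0.0861  0.034 ] [ 0.4764 -0.0912  0.034 ]
[ 0.4845 -0.138   0.034 ] [ 0.4845 -0.1407  0.034 ]
[ 0.4914 -0.1891  0.034 ] [ 0.492  -0.1926  0.034 ]
[np.float64(0.0512), np.float64(0.0523), np.float64(0.0516)]
stand [0.52464241 0.15150713 0.011     ] [np.float64(0.0697), np.float64(0.0704), np.float64(0.0707), np.float64(0.0702)]
yaw -58.749155685514694
probe top [0.52384652 0.15065884 0.15      ] [0.52300154 0.1449294  0.15      ]
turq [0.48131744 0.27775444 0.06      ]
```

Request:
carry_out --steps "-30 -14 0 -5; -67 -31 0 -10; -104 -49 0 -15; -141 -66 0 -20; -178 -84 0 -24.7" --gripper 1

```text
time_s: 0.57
ee_pos: [0.3574, 0.3472, 0.225]
tcp_rot: [-0.002, 1.0, -0.0, -0.0]
wrist_force: [-0.2, 1.1, -0.1]
width: 0.0854
```

Request:
carry_out --steps "-26 -31 0 0; -52 -62 0 0; -78 -93 0 0; -104 -124 0 0; -130 -155 0 0"

```text
time_s: 0.98
ee_pos: [0.4874, 0.1918, 0.225]
tcp_rot: [0.0, 1.0, 0.0, -0.0]
wrist_force: [-0.2, 1.4, 0.2]
width: 0.0853
```

Request:
carry_out --steps "-20 -24 0 0; -37 -43 0 0; -37 -43 0 0"

```text
time_s: 1.23
ee_pos: [0.526, 0.1471, 0.2244]
tcp_rot: [0.003, 1.0, -0.0, -0.0]
wrist_force: [-0.9, -0.0, -0.6]
width: 0.0851
```

Run:
```python
from h import *
s=take('wrist','w1'); print(robot.get_state()['ee_pos'],robot.get_state()['q'],robot.get_state()['wrist_force']); print(ray(s,(280,210)))
P=[[.524,.150,.150],[.5246,.1515,.076],[.4845,-.139,.034],[.471,-.037,.034]]
print(proj(s,P))
```

```text
[0.52451828 0.14892514 0.22442068] [ 5.94831029e-02  3.73231221e-01  1.31116792e+00 -7.56754983e-05
  1.45817798e+00 -1.50733648e+00] [-0.6275106   0.39776934  0.21628332]
(array([0.44147987, 0.14824941, 0.37202101]), array([ 0.32008414,  0.0028816 , -0.94740428]))
[[281.37807188 218.9175489 ]
 [282.22251051 194.50994237]
 [ 23.88652062 151.2289652 ]
 [112.08475341 138.50198658]]
```

View pics/w1.png

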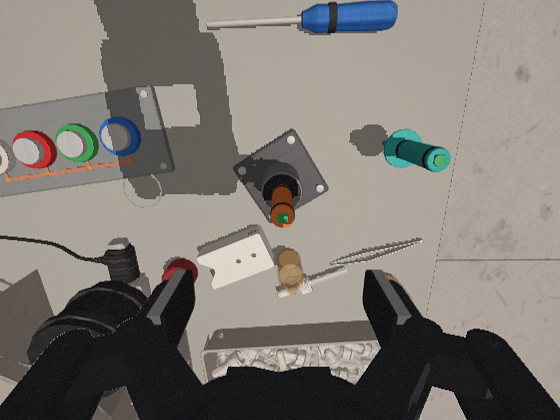

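Wrist view: the orange probe's top cap is at about (283,217), with the red button at about (30,149) and the blue at about (118,136). Refining these:

Run:
```python
from h import *
s=load('w1'); im=s['img'][:,:,::-1]
cv2.imwrite('pics/c4.png',cv2.resize(im[120:240,225:335],None,fx=5,fy=5,interpolation=cv2.INTER_CUBIC))
cv2.imwrite('pics/c5.png',cv2.resize(im[80:200,0:160],None,fx=5,fy=5,interpolation=cv2.INTER_CUBIC))
```

```text
(no output)
```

View pics/c4.png

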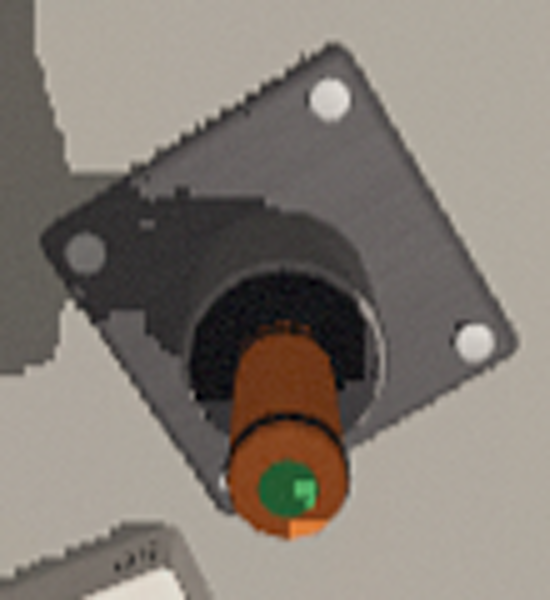

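View pics/c5.png

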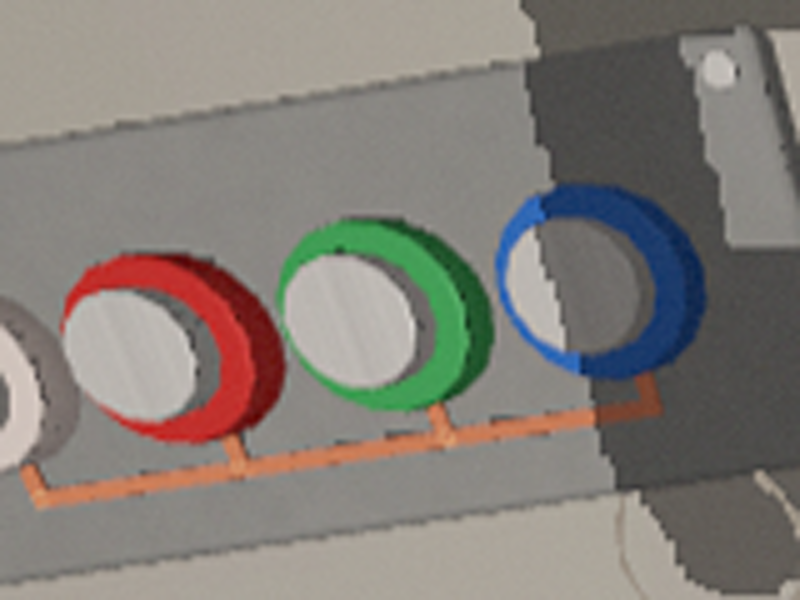

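Run:
```python
from h import *
s=load('w1')
def tp(x,y,ox,oy,f=5): return ((x+.5)/f-.5+ox,(y+.5)/f-.5+oy)
print('cap',atz(s,tp(288,487,225,120),.150))
a,b=[atz(s,tp(*p,225,120),.011) for p in [(87,253),(474,343)]]; print('stand',(a+b)/2,np.linalg.norm(a-b))
for p in [(131,354),(347,320),(572,284)]: print(atz(s,tp(*p,0,80),.034))
```

```text
cap [0.52237616 0.15065648 0.15      ]
stand [0.52327835 0.1508127  0.011     ] 0.0986458925023443
[ 0.48358884 -0.13658483  0.034     ]
[ 0.47632164 -0.08618767  0.034     ]
[ 0.46873924 -0.03445378  0.034     ]
```

Request:
carry_out --steps "0 0 20 0; 0 0 45 0; 0 0 75 0; 0 0 85 0; 0 0 85 0"

```text
time_s: 1.7
ee_pos: [0.5214, 0.1515, 0.1376]
tcp_rot: [-0.0, 1.0, -0.0, -0.003]
wrist_force: [0.1, 0.0, -0.3]
width: 0.0854
```

Request:
carry_out --steps "0 0 15 0; 0 0 27 0; 0 0 27 0; 0 0 27 0"

```text
time_s: 2.03
ee_pos: [0.5234, 0.1512, 0.114]
tcp_rot: [-0.0, 1.0, 0.0, 0.0]
wrist_force: [-0.0, -0.5, 0.2]
width: 0.0852
```

Run:
```python
from h import *
print(robot.get_state()['ee_pos'],robot.get_state()['tcp_rot'])
s=take('wrist','w2')
for p in [(.5235,.1508,.15)]: print(proj(s,p))
take('scene','s2')
```

```text
[0.52344406 0.15120122 0.11395782] [-3.06433517e-05  9.99999976e-01  5.98351176e-05  2.07264282e-04]
[[276.26092418 309.28951073]]
```

View pics/w2.png

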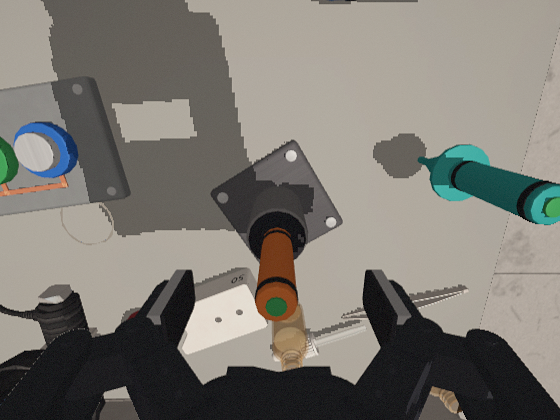

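The probe's cap at (276,306) is centred between the jaws, so I'll close the gripper.

Request:
carry_out --steps "0 0 0 0; 0 0 0 0; 0 0 0 0; 0 0 0 0; 0 0 0 0" --gripper -1 --force 50

```text
time_s: 2.55
ee_pos: [0.5235, 0.1506, 0.1133]
tcp_rot: [0.0, 1.0, -0.0, 0.0]
wrist_force: [-0.6, 0.9, -1.2]
width: 0.0254
```

Request:
carry_out --steps "0 0 0 0; 0 0 0 0; 0 0 0 0; 0 0 0 0; 0 0 0 0"

```text
time_s: 2.97
ee_pos: [0.5236, 0.1505, 0.1133]
tcp_rot: [0.0, 1.0, -0.0, 0.0]
wrist_force: [-0.7, -1.1, 3.9]
width: 0.0185
```

Request:
carry_out --steps "0 0 -6 0; 0 0 -18 0; 0 0 -36 0; 0 0 -54 0; 0 0 -70 0"

```text
time_s: 3.38
ee_pos: [0.5234, 0.1507, 0.1843]
tcp_rot: [0.0, 1.0, 0.0, -0.0]
wrist_force: [0.2, 0.1, -0.3]
width: 0.0184
```

Request:
carry_out --steps "0 0 -12 0; 0 0 -18 0; 0 0 -18 0; 0 0 -18 0"

```text
time_s: 3.72
ee_pos: [0.5233, 0.1506, 0.2007]
tcp_rot: [0.0, 1.0, -0.0, -0.0]
wrist_force: [0.6, 0.8, -0.8]
width: 0.0187
```

Run:
```python
from h import *
st=robot.get_state(); print(st['ee_pos'],st['tcp_rot'],st['wrist_force'],st['width'])
s=take('scene','s3'); t=take('top','t3')
e=st['ee_pos']; 
for n,q in (('s',s),('t',t)): print(n,proj(q,[[e[0],e[1],e[2]+.036],[e[0],e[1],e[2]-.1]]))
p=proj(s,e)[0].astype(int); x0,y0=max(p[0]-60,0),max(p[1]-60,0)
cv2.imwrite('pics/c6.png',cv2.resize(s['img'][y0:y0+150,x0:x0+150,::-1],None,fx=4,fy=4,interpolation=cv2.INTER_CUBIC)); print(x0,y0)
```

```text
[0.52332378 0.15060767 0.20071034] [ 3.42235350e-04  9.99999900e-01 -2.51620615e-07 -2.87610948e-04] [ 0.6284564   0.78810671 -0.82723535] 0.01866544263987541
s [[266.18385234 124.05420928]
 [267.79739707 182.1361908 ]]
t [[203.98058    163.98311944]
 [213.60848402 175.46077067]]
206 80
```

View pics/c6.png

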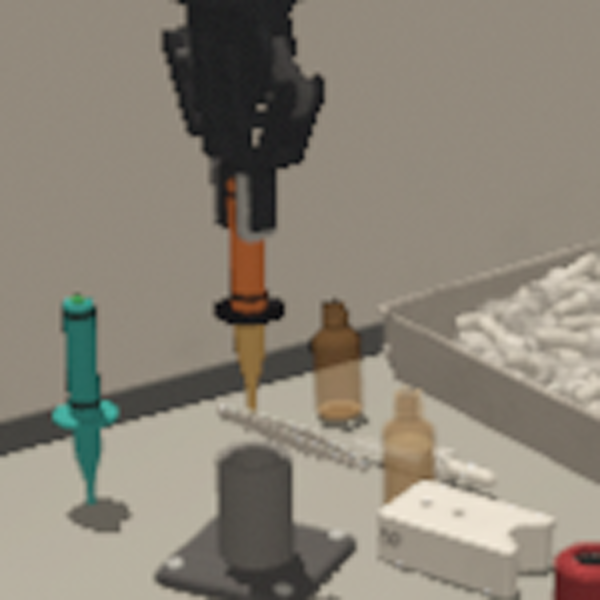

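The probe is held upright, with its tip at about (269,183) in the scene image against a predicted (268,182). Next, over to the red point.

Request:
carry_out --steps "3 -15 0 0; 8 -45 0 0; 14 -80 0 0; 20 -115 0 0; 25 -150 0 0"

```text
time_s: 4.23
ee_pos: [0.4975, -0.0006, 0.2003]
tcp_rot: [0.0, 1.0, 0.0, -0.001]
wrist_force: [0.4, -0.4, -0.4]
width: 0.0186
```

Request:
carry_out --steps "5 -35 0 0; 9 -70 0 0; 12 -105 0 0; 14 -130 0 0; 14 -138 0 0"

```text
time_s: 4.65
ee_pos: [0.4837, -0.1405, 0.2003]
tcp_rot: [0.002, 1.0, -0.0, -0.001]
wrist_force: [-0.2, -0.6, -1.3]
width: 0.0187
```

Request:
carry_out --steps "0 0 15 0; 0 0 30 0; 0 0 40 0; 0 0 40 0; 0 0 40 0"

```text
time_s: 5.07
ee_pos: [0.4842, -0.1368, 0.1607]
tcp_rot: [0.0, 1.0, 0.0, -0.001]
wrist_force: [0.4, 0.9, -0.5]
width: 0.0183
```

Run:
```python
from h import *
st=robot.get_state(); print(st['ee_pos'],st['tcp_rot'],st['wrist_force'],st['width'])
s=take('scene','s4'); t=take('top','t4'); w=take('wrist','w4')
e=st['ee_pos']; 
print(proj(s,[[e[0],e[1],e[2]-.1],[.484,-.137,.034],[.4697,-.035,.034]]))
cv2.imwrite('pics/c7.png',cv2.resize(s['img'][190:310,270:400,::-1],None,fx=5,fy=5,interpolation=cv2.INTER_CUBIC))
```

```text
[ 0.48421488 -0.13675867  0.16070682] [ 1.18636294e-04  9.99999660e-01  4.59715608e-04 -6.73628450e-04] [ 0.37122976  0.8902417  -0.54839118] 0.018258385513295648
[[330.1791351  261.31012122]
 [329.74811443 273.34086789]
 [293.45476596 251.31897963]]
```

View pics/c7.png

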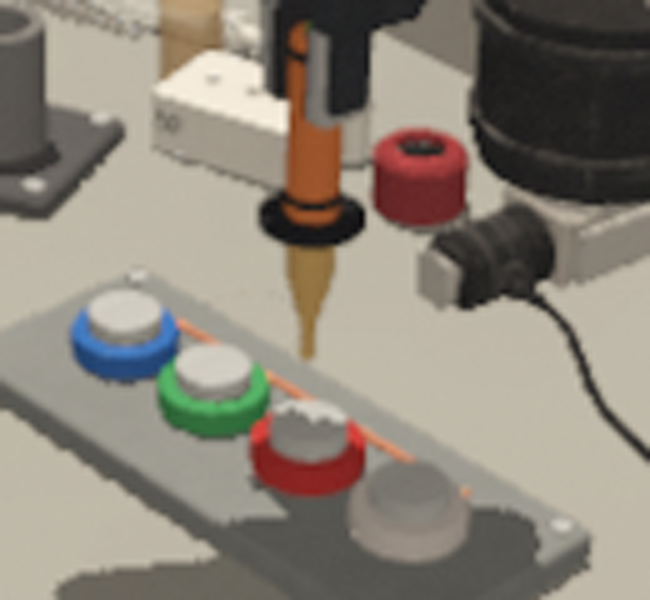

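View pics/w4.png

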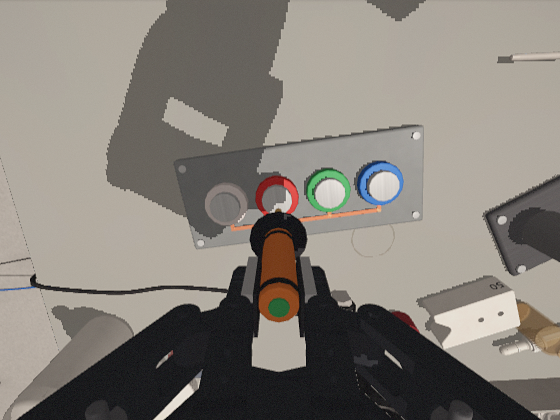

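Tip and red button line up in the same view, with the button about 1 px right of the tip, so I'll trim by 1 mm. Then down to just above it.

Request:
carry_out --steps "1 -1 10 0; 1 -1 20 0; 1 -1 24 0; 1 -1 24 0; 1 -1 24 0"

```text
time_s: 5.63
ee_pos: [0.4836, -0.1384, 0.1376]
tcp_rot: [0.0, 1.0, -0.0, 0.0]
wrist_force: [0.1, 0.1, -0.4]
width: 0.0187
```

Run:
```python
from h import *
st=robot.get_state(); print(st['ee_pos'],st['tcp_rot'],st['wrist_force'],st['width'])
s=take('scene','s5')
cv2.imwrite('pics/c8.png',cv2.resize(s['img'][210:310,290:380,::-1],None,fx=6,fy=6,interpolation=cv2.INTER_CUBIC))
```

```text
[ 0.48358059 -0.13840352  0.13760958] [ 2.94230771e-04  9.99999906e-01 -1.60613448e-04  2.76415574e-04] [ 0.11821799  0.13171683 -0.41668843] 0.01873661940422665
```

View pics/c8.png

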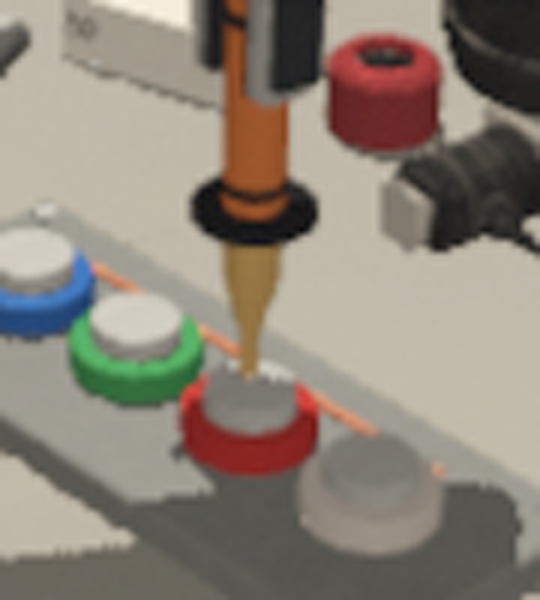

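Request:
carry_out --steps "0 0 2 0; 0 0 4 0; 0 0 5.5 0; 0 0 6.5 0; 0 0 6.5 0"

```text
time_s: 6.1
ee_pos: [0.4834, -0.1384, 0.1306]
tcp_rot: [0.0, 1.0, -0.0, 0.0]
wrist_force: [1.4, -0.0, 1.0]
width: 0.0183
```

Request:
carry_out --steps "0 0 0 0; 0 0 0 0; 0 0 0 0"

```text
time_s: 6.35
ee_pos: [0.4834, -0.1384, 0.1308]
tcp_rot: [0.0, 1.0, -0.0, 0.0]
wrist_force: [0.5, -0.5, 0.9]
width: 0.0188
```

Run:
```python
from h import *
st=robot.get_state(); print(st['ee_pos'],st['wrist_force'],st['moment'],st['time_s'])
s=take('scene','s6')
cv2.imwrite('pics/c9.png',cv2.resize(s['img'][210:310,290:380,::-1],None,fx=6,fy=6,interpolation=cv2.INTER_CUBIC))
```

```text
[ 0.48343861 -0.13844695  0.13076742] [ 0.50346195 -0.48266667  0.86119665] [-0.15529344 -0.0655917  -0.00941045] 6.35
```

View pics/c9.png

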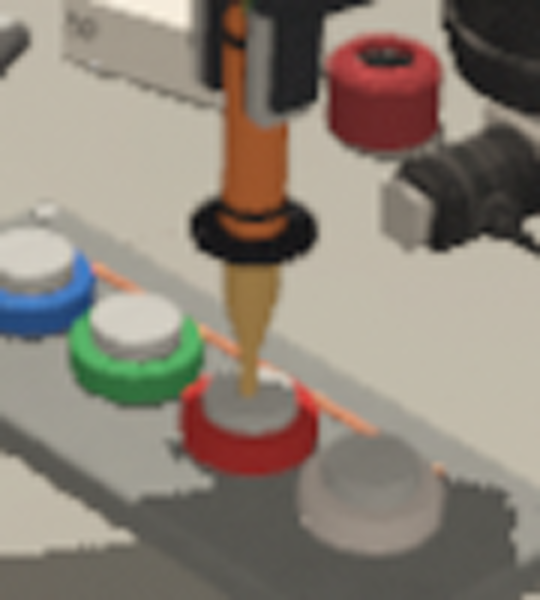

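The button has sunk about 3 mm under the tip, with the force up about 1.5 to 2 N. I'll hold briefly, then lift.

Request:
carry_out --steps "0 0 0 0; 0 0 0 0; 0 0 -4 0; 0 0 -14 0; 0 0 -32 0"

```text
time_s: 6.82
ee_pos: [0.4823, -0.1378, 0.1616]
tcp_rot: [0.0, 1.0, 0.001, -0.002]
wrist_force: [0.2, -0.3, -0.3]
width: 0.0188
```

Run:
```python
from h import *
st=robot.get_state(); print(st['ee_pos'],st['wrist_force'],st['time_s'])
```

```text
[ 0.48234529 -0.13779314  0.16162736] [ 0.22612503 -0.30696015 -0.28969341] 6.8167
```

Request:
carry_out --steps "3 20 -8 0; 7 50 -8 0; 10 80 -8 0; 13 102 -8 0; 13 102 -8 0"

```text
time_s: 7.23
ee_pos: [0.4691, -0.033, 0.1707]
tcp_rot: [-0.001, 1.0, 0.001, -0.001]
wrist_force: [0.5, 0.5, -0.6]
width: 0.0184
```

Request:
carry_out --steps "0 0 8 0; 0 0 20 0; 0 0 29 0; 0 0 33 0; 0 0 33 0"

```text
time_s: 7.65
ee_pos: [0.47, -0.0368, 0.1364]
tcp_rot: [0.001, 1.0, 0.0, -0.001]
wrist_force: [0.2, -0.1, -0.9]
width: 0.0184
```

Run:
```python
from h import *
st=robot.get_state(); print(st['ee_pos'],st['tcp_rot'],st['wrist_force'],st['width'],st['time_s'])
s=take('scene','s7')
cv2.imwrite('pics/c10.png',cv2.resize(s['img'][190:290,250:340,::-1],None,fx=6,fy=6,interpolation=cv2.INTER_CUBIC))
```

```text
[ 0.46997379 -0.03682261  0.13644274] [ 8.15102453e-04  9.99998881e-01  3.73250287e-04 -1.19758021e-03] [ 0.22899286 -0.0934053  -0.89686441] 0.01843776383500399 7.65
```

View pics/c10.png

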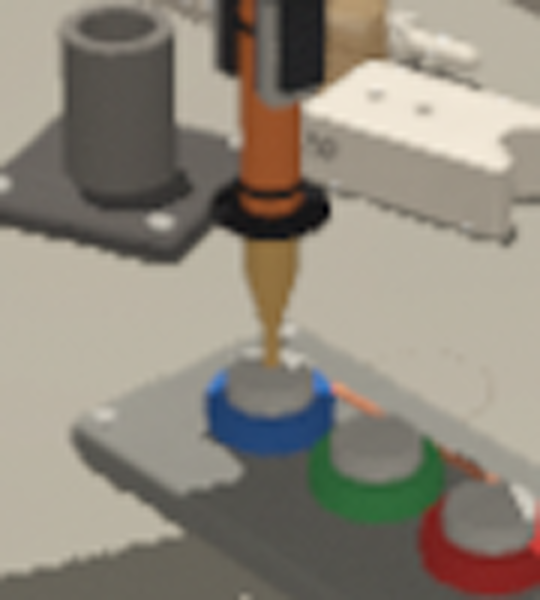

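The tip is just above the blue button at about (295,251). Pressing the same amount as on red.

Request:
carry_out --steps "1 0 2 0; 1 0 4 0; 1 0 5.5 0; 1 0 6.5 0; 1 0 6.5 0"

```text
time_s: 8.12
ee_pos: [0.4695, -0.0365, 0.1312]
tcp_rot: [0.0, 1.0, -0.0, 0.0]
wrist_force: [0.1, 0.1, 0.7]
width: 0.0187
```

Request:
carry_out --steps "0 0 0 0; 0 0 0 0; 0 0 0 0"

```text
time_s: 8.37
ee_pos: [0.4695, -0.0365, 0.1313]
tcp_rot: [0.0, 1.0, -0.0, 0.0]
wrist_force: [0.2, -1.4, 1.7]
width: 0.0185
```

Run:
```python
from h import *
st=robot.get_state(); print(st['ee_pos'],st['wrist_force'],st['moment'],st['time_s'])
s=take('scene','s8')
cv2.imwrite('pics/c11.png',cv2.resize(s['img'][190:290,250:340,::-1],None,fx=6,fy=6,interpolation=cv2.INTER_CUBIC))
```

```text
[ 0.46953934 -0.03645877  0.13128016] [ 0.24500936 -1.39029277  1.67314201] [-0.24606286 -0.00565214 -0.00971496] 8.3667
```

View pics/c11.png

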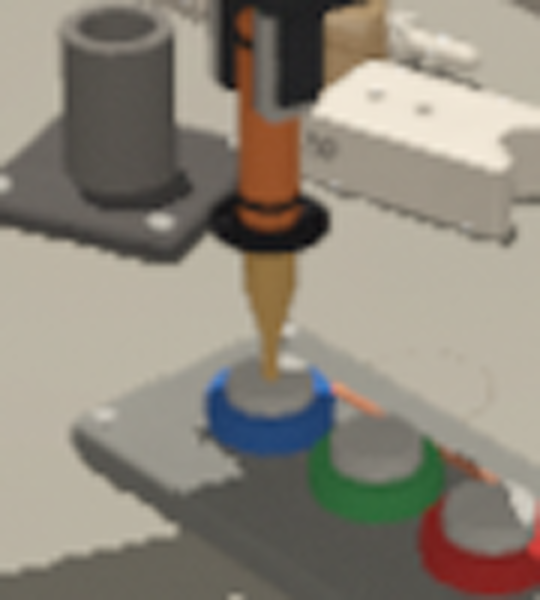

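The blue button has sunk about 2 mm with a force rise of about 2 N. I'll hold briefly and lift straight up.

Request:
carry_out --steps "0 0 0 0; 0 0 0 0; 0 0 -4 0; 0 0 -16 0; 0 0 -36 0"

```text
time_s: 8.83
ee_pos: [0.4684, -0.0359, 0.1663]
tcp_rot: [0.0, 1.0, 0.001, -0.002]
wrist_force: [0.5, -0.7, -1.6]
width: 0.0182
```

Request:
carry_out --steps "0 0 -20 0; 0 0 -34 0; 0 0 -34 0"

```text
time_s: 9.08
ee_pos: [0.4703, -0.0365, 0.2036]
tcp_rot: [0.0, 1.0, -0.001, 0.002]
wrist_force: [-0.6, 0.3, -1.6]
width: 0.0183
```

Request:
carry_out --steps "-5 17 0 0; -15 52 0 0; -25 87 0 0; -35 122 0 0; -45 157 0 0"

```text
time_s: 9.5
ee_pos: [0.5142, 0.1224, 0.2001]
tcp_rot: [0.001, 1.0, 0.0, -0.001]
wrist_force: [1.0, -0.2, -1.4]
width: 0.0188
```

Request:
carry_out --steps "-6 20 0 0; -9 30 0 0; -9 30 0 0; -9 30 0 0; -9 30 0 0"

```text
time_s: 9.92
ee_pos: [0.5232, 0.1494, 0.2008]
tcp_rot: [0.001, 1.0, -0.0, -0.0]
wrist_force: [-0.3, -0.4, -0.9]
width: 0.0186
```

Run:
```python
from h import *
st=robot.get_state(); print(st['ee_pos'],st['tcp_rot'],st['wrist_force'],st['width'],st['time_s'])
s=take('scene','s9'); t=take('top','t9')
cv2.imwrite('pics/c12.png',np.hstack([cv2.resize(q[:,:,::-1],(390,520),interpolation=cv2.INTER_CUBIC) for q in (s['img'][130:250,225:315],t['img'][130:250,170:260])]))
e=st['ee_pos']; print(proj(s,[e[0],e[1],e[2]-.1]))
```

```text
[0.52323036 0.14940793 0.20079686] [ 9.19977390e-04  9.99999469e-01 -1.88180541e-04 -4.25400001e-04] [-0.25240062 -0.44864199 -0.89257877] 0.018619987864811036 9.9167
[[268.03652104 182.29940982]]
```

View pics/c12.png

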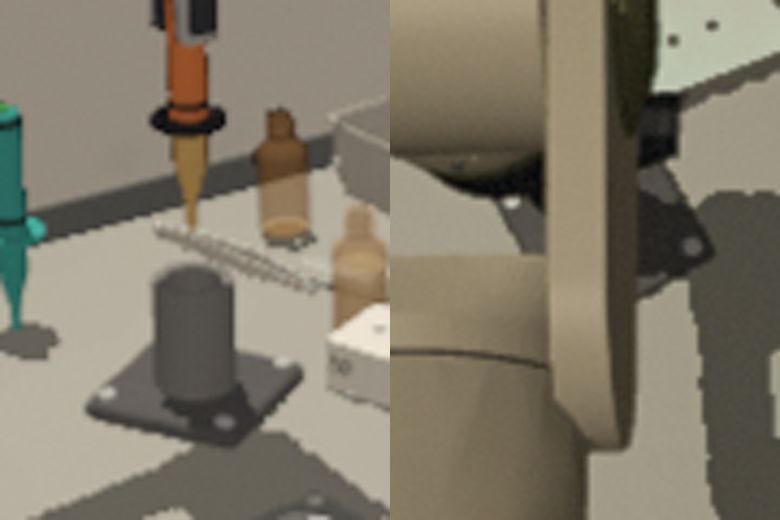

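Request:
carry_out --steps "0 1 15 0; 0 1 35 0; 0 1 55 0; 0 1 70 0; 0 1 76 0"

```text
time_s: 10.43
ee_pos: [0.5226, 0.1506, 0.1233]
tcp_rot: [0.001, 1.0, -0.0, -0.002]
wrist_force: [1.1, -0.7, -0.7]
width: 0.0185
```

Request:
carry_out --steps "0 0 4 0; 0 0 8 0; 0 0 10 0; 0 0 10 0; 0 0 10 0"

```text
time_s: 10.85
ee_pos: [0.5238, 0.1516, 0.1157]
tcp_rot: [0.0, 1.0, 0.0, 0.0]
wrist_force: [0.3, -0.0, 0.5]
width: 0.0187
```

Run:
```python
from h import *
st=robot.get_state(); print(st['ee_pos'],st['tcp_rot'],st['wrist_force'],st['width'],st['time_s'])
s=take('scene','s10')
cv2.imwrite('pics/c13.png',cv2.resize(s['img'][150:240,235:310,::-1],None,fx=6,fy=6,interpolation=cv2.INTER_CUBIC))
```

```text
[0.52378186 0.1516054  0.11565859] [3.55394245e-04 9.99999820e-01 3.03409243e-05 4.82164197e-04] [ 0.25985046 -0.0292869   0.48349482] 0.01866023245066349 10.85
```

View pics/c13.png

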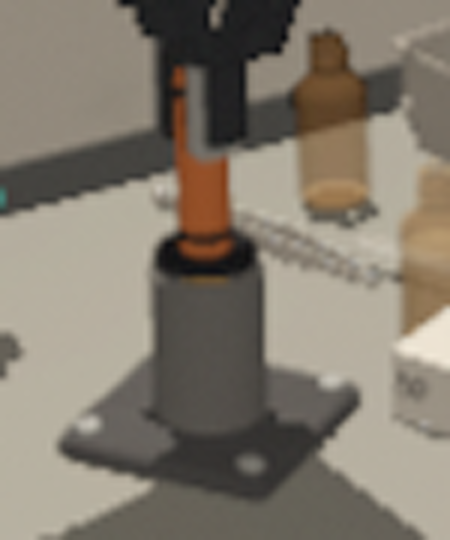

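Request:
carry_out --steps "0 -1 1 0; 0 -1 2 0; 0 -1 2 0; 0 -1 2 0"

```text
time_s: 11.23
ee_pos: [0.5237, 0.1505, 0.1133]
tcp_rot: [0.0, 1.0, -0.0, 0.0]
wrist_force: [1.1, -0.4, 1.0]
width: 0.0189
```

Request:
carry_out --steps "0 0 0.5 0; 0 0 0.5 0; 0 0 0.5 0"

```text
time_s: 11.48
ee_pos: [0.5238, 0.1505, 0.1133]
tcp_rot: [0.0, 1.0, -0.0, 0.001]
wrist_force: [-0.7, -1.4, 4.5]
width: 0.0182
```

It's seated: the descent stopped at the original 0.1133 m with about 4.5 N upward. Releasing.

Request:
carry_out --steps "0 0 0 0; 0 0 0 0; 0 0 0 0; 0 0 0 0; 0 0 0 0" --gripper 1

```text
time_s: 11.9
ee_pos: [0.5235, 0.1506, 0.1125]
tcp_rot: [0.0, 1.0, 0.0, -0.0]
wrist_force: [0.6, -0.1, -0.1]
width: 0.0777
```

Request:
carry_out --steps "0 0 0 0; 0 0 0 0; 0 0 0 0; 0 0 0 0; 0 0 0 0"

```text
time_s: 12.32
ee_pos: [0.5235, 0.1506, 0.1126]
tcp_rot: [0.0, 1.0, 0.0, -0.0]
wrist_force: [-0.9, 0.9, -0.1]
width: 0.0855
```

Run:
```python
from h import *
st=robot.get_state(); print(st['ee_pos'],st['wrist_force'],st['width'],st['time_s'])
s=take('scene','s11'); w=take('wrist','w11')
cv2.imwrite('pics/c14.png',np.hstack([cv2.resize(q[:,:,::-1],(400,480),interpolation=cv2.INTER_CUBIC) for q in (s['img'][150:240,235:310],w['img'][100:340,180:380])]))
```

```text
[0.52353612 0.15061431 0.11261506] [-0.87192795  0.94966485 -0.11567732] 0.08552397776246648 12.3167
```

View pics/c14.png

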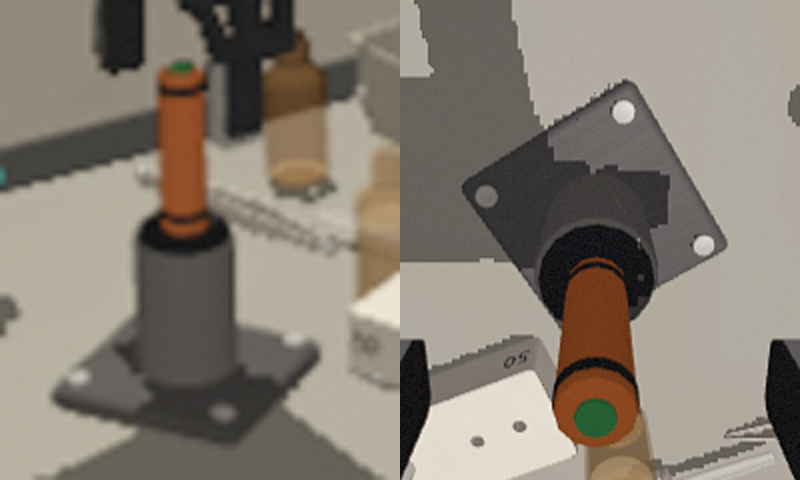

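The probe stands upright with its flange on the rim, and the jaws are clear of it. Now straight up and away.

Request:
carry_out --steps "0 0 -10 0; 0 0 -30 0; 0 0 -60 0; 0 0 -90 0; 0 0 -112 0"

```text
time_s: 12.83
ee_pos: [0.5238, 0.1506, 0.228]
tcp_rot: [0.0, 1.0, 0.0, 0.002]
wrist_force: [0.3, -0.2, 0.2]
width: 0.0854
```

Request:
carry_out --steps "10 0 -10 0; 40 0 -15 0; 70 0 -15 0; 80 0 -15 0; 80 0 -15 0"

```text
time_s: 13.25
ee_pos: [0.4411, 0.1509, 0.2399]
tcp_rot: [-0.0, 1.0, -0.0, -0.0]
wrist_force: [0.9, -0.3, -0.3]
width: 0.0853
```

Run:
```python
from h import *
st=robot.get_state(); print(st['ee_pos'],st['wrist_force'],st['width'],st['time_s'])
s=take('scene','s12'); w=take('wrist','w12')
cv2.imwrite('pics/c15.png',np.hstack([cv2.resize(s['img'][130:310,195:395,::-1],(400,360),interpolation=cv2.INTER_CUBIC),cv2.resize(w['img'][:,:,::-1],(400,360))]))
o=load('scene0'); d=np.abs(s['img'][150:250,235:310].astype(int)-o['img'][150:250,235:310]).max(2); print((d>40).sum())
```

```text
[0.44105685 0.15085415 0.239891  ] [ 0.86984196 -0.2513394  -0.26065727] 0.08531419997195859 13.25
324
```

View pics/c15.png

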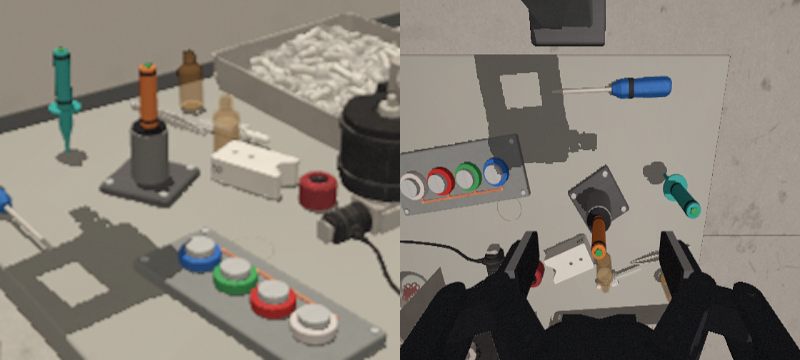

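Everything is in place: the probe is upright in its stand, nothing else has moved, and the robot is clear.

```bash
python3 -c "
from plant import robot
print(robot.hand_in())"
```

```text
the job is handed in; nothing more can be done
None
```

The bonding check is done and handed in at about 13.3 s of the 46 s allowed. I took the orange probe from its stand, touched its tip to the red button and then the blue one, and put it back and let go.

- **Touches:** the buttons sank about 3 mm (red) and 2 mm (blue), for roughly 0.6 to 0.7 s each. The force rose about 1.5 to 2 N each time, but the reading's noise is about 1 N, so those figures are rough.
- **Other points:** the only low moves were straight down and up over red and blue. The probe crossed green with its tip about 30 to 40 mm above the buttons, and never went over white.
- **Back in the stand:** the probe went down until it stopped at the height where I first gripped it, pushing back with about 4.5 N. The last images show it upright with its flange on the rim, the gripper open and clear, and nothing else visibly moved.
- **Camera disagreement:** the scene camera put positions 3 to 6 mm off in y from the top and wrist views. I relied mainly on those two and checked the tip against the button in the image before each touch.

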